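# Scrape the chips off the drying rack's ware board

### The job

Take the yellow scraper block from its stand and wipe all five broken-pottery chips along the rack's dark ware board, off its end into the orange scrap tray, then stand the scraper upright in its trough again. Move the chips with the scraper, not the fingers, and leave the cups on the shelf above and the other pots, jar and brush where they are.

Things in the scene. Friction and masses are not known exactly. Their poses are not given: they have to be found in the camera images.
- rack: fixed drying rack: a dark wooden ware board (130 in x, 320 in y) with a shelf of steel bars over it. Origin on the table under the board's middle; x points to the back (away from the robot), y along the board, z up. The shelf hangs on two posts 10 thick at x = +91, y = +-150 mm
- board_top (a point): centre of the ware board's top face, 70 above the table; axes as the rack. Lips 6 wide and 8 high run along the board's front and back edges (x = +-62; 118 between them); its two ends (y = +-160) are open
- shelf_front (a point): middle of the lower front edge of the bar shelf, 185 above the table (115 over the board). The shelf reaches from here 110 to the back, y = +-155, top at 191; at y = +-150 a cross bar 8 wide, underside at 177. It covers the board but for its front 45
- tray: fixed open orange scrap tray, 150 (x) x 110 (y) x 45 high, walls 4; stands under one end of the ware board (rack y = +190 or -190, changes from run to run), so the board's end overhangs it by 25. Origin: centre of underside; axes as the rack
- tray_in (a point): centre of the tray's inner floor, 4 to 5 above the table; inside 142 x 102; axes as the tray
- crate: fixed blue crate of closed glaze jars, same footprint as the tray, jars reach 58 above the table; stands under the other end of the board. Not for chips
- stand: fixed dark steel stand of the scraper: 118 (x) x 44 (y) base, 8 high, with a trough on it, walls 5 thick and rim 22 above the table; trough inside 108 x 22. Origin: centre of underside. To the left or right of the rack
- stand_slot (a point): centre of the trough's floor, 8 above the table; axes as the stand (x along the trough)
- scraper: loose scraper block, upright: 100 long (x), 16 thick (y), 60 high (z), about 120 g, yellow with a black rubber strip along the bottom 12. Origin: centre of its underside (the wiping edge). Starts standing in the trough; the same turned by half a turn
- chip0: loose white broken-pottery chip, about 24 x 18 x 9 mm, 11 g, on the ware board. Origin: centre of its underside
- chip1: loose white broken-pottery chip, about 24 x 18 x 9 mm, 11 g, on the ware board. Origin: centre of its underside
- chip2: loose white broken-pottery chip, about 24 x 18 x 9 mm, 11 g, on the ware board. Origin: centre of its underside
- chip3: loose white broken-pottery chip, about 24 x 18 x 9 mm, 11 g, on the ware board. Origin: centre of its underside
- chip4: loose white broken-pottery chip, about 24 x 18 x 9 mm, 11 g, on the ware board. Origin: centre of its underside
- cup0: loose white unglazed cup, 76 across the rim, 78 high, 180 g, on the bar shelf over the board. Origin: centre of underside
- cup1: loose white unglazed cup, 76 across the rim, 78 high, 180 g, on the bar shelf over the board. Origin: centre of underside
- cup2: loose white unglazed cup, 76 across the rim, 78 high, 180 g, on the bar shelf over the board. Origin: centre of underside
- jar: loose small blue glaze jar, 52 across, 60 high, in front of the rack. Origin: centre of underside
- vase: loose white waisted vase, 72 across, 86 high, on the side where the scraper's stand is not. Origin: centre of underside
- bowl: loose terracotta bowl, 110 across, 50 high, in front of the rack on the right. Origin: centre of underside
- brush: loose brush lying in front of the rack on the left, about 200 long
Mind the look-alikes: they are no part of the job. What is meant by the stand is not red, and is the larger of those in its own colour. Several things have the shape of the scraper; the one meant has the colours described above.

How it is judged (in metres and radians):
On the way, in this order (a step that is already met when the one before it is completed fails the run):
1. the scraper is lifted out of its stand (z of scraper in the frame of stand_slot above 0.03 m), for 0.1 s.
2. all five chips lie in the orange tray, the scraper still off its stand (x of chip0 in the frame of tray_in between -0.071 and 0.071 m and y of chip0 in the frame of tray_in between -0.051 and 0.051 m and z of chip0 in the frame of tray_in between -0.01 and 0.035 m and x of chip1 in the frame of tray_in between -0.071 and 0.071 m and y of chip1 in the frame of tray_in between -0.051 and 0.051 m and z of chip1 in the frame of tray_in between -0.01 and 0.035 m and x of chip2 in the frame of tray_in between -0.071 and 0.071 m and y of chip2 in the frame of tray_in between -0.051 and 0.051 m and z of chip2 in the frame of tray_in between -0.01 and 0.035 m and x of chip3 in the frame of tray_in between -0.071 and 0.071 m and y of chip3 in the frame of tray_in between -0.051 and 0.051 m and z of chip3 in the frame of tray_in between -0.01 and 0.035 m and x of chip4 in the frame of tray_in between -0.071 and 0.071 m and y of chip4 in the frame of tray_in between -0.051 and 0.051 m and z of chip4 in the frame of tray_in between -0.01 and 0.035 m and (z of scraper in the frame of stand_slot above 0.02 m or horizontal distance between scraper and stand_slot above 0.03 m)), for 0.2 s.
At the end, for the whole second after the job is handed in: All five chips lie inside the orange tray (within its walls, below 35 mm over its floor), and the scraper stands released and at rest in the trough of its stand, on its rubber edge: within 10 mm of the trough's centre, 6 mm of its floor and 0.15 rad of upright (x of chip0 in the frame of tray_in between -0.071 and 0.071 m and y of chip0 in the frame of tray_in between -0.051 and 0.051 m and z of chip0 in the frame of tray_in between -0.01 and 0.035 m and x of chip1 in the frame of tray_in between -0.071 and 0.071 m and y of chip1 in the frame of tray_in between -0.051 and 0.051 m and z of chip1 in the frame of tray_in between -0.01 and 0.035 m and x of chip2 in the frame of tray_in between -0.071 and 0.071 m and y of chip2 in the frame of tray_in between -0.051 and 0.051 m and z of chip2 in the frame of tray_in between -0.01 and 0.035 m and x of chip3 in the frame of tray_in between -0.071 and 0.071 m and y of chip3 in the frame of tray_in between -0.051 and 0.051 m and z of chip3 in the frame of tray_in between -0.01 and 0.035 m and x of chip4 in the frame of tray_in between -0.071 and 0.071 m and y of chip4 in the frame of tray_in between -0.051 and 0.051 m and z of chip4 in the frame of tray_in between -0.01 and 0.035 m and horizontal distance between scraper and stand_slot below 0.01 m and z of scraper in the frame of stand_slot between -0.004 and 0.006 m and angle between scraper's own z axis and vertical below 0.15 rad and linear speed of scraper below 0.02 m/s); the robot touches nothing.
It fails at once if a cup on the shelf is pushed more than 30 mm or tipped (distance of any of cup0, cup1, cup2 from where it was at the start of the episode above 0.03 m or angle between any of cup0, cup1, cup2's own z axis and vertical above 0.5 rad).
It fails at once if the jar, vase, bowl or brush is pushed more than 30 mm (distance of any of jar, vase, bowl, brush from where it was at the start of the episode above 0.03 m).
It fails at once if the fingers push or grip a chip (over 2 N) (contact force between the fingers and chip0 above 2 N or contact force between the fingers and chip1 above 2 N or contact force between the fingers and chip2 above 2 N or contact force between the fingers and chip3 above 2 N or contact force between the fingers and chip4 above 2 N).
It also fails if it takes over 72 s, if anything falls off the work surface, if the arm or the gripper's body presses on something with over 40 N, if the wrist force passes 120 N, or if a joint passes its speed limit or range.

### The arm

A 6-joint arm with a two-finger parallel gripper is mounted at the origin on the work surface. World frame = base frame: x ahead of the robot, y to its left, z up, the work surface at z = 0. Lengths are in mm, angles in rad, forces in N, time in s.
With the tool pointing down it reaches from about 275 to 1000 mm from the base axis. Payload 8.4 kg.
Tool frame: the origin (TCP) lies midway between the tips of the shut fingers; the grasp point (between the pads) lies 19 mm behind it; z points along the fingers, y is the line along which they close (so a half turn about z gives the same grasp; the last joint's range is limited). The gripper opens to 85 mm and grips with 20 to 120 N. Pads are 22 mm wide; open, the fingers measure 114 mm over their backs; the gripper's body (76 mm by 85 mm) begins 54 mm behind the grasp point. The pads swing forward as they close: fully open they stand 13 mm farther back than shut.
Start: joints at [1.147, 0.353, 1.633, -0, 1.155, -0.002], TCP at [255.876, 570.224, 231.281] pointing down, gripper open.
Joint ranges: [-2.63, 2.63], [-0.92, 2.1], [0.06, 2.66], [-1.3, 4.44], [0, 2.69], [-3.02, 3.02]. Speed limits (rad/s): [2.22, 2.22, 2.79, 3.14, 3.14, 3.14].

### API

Orientations are given as [roll, pitch, yaw] about the fixed x, y, z axes, in that order (R = Rz(yaw) Ry(pitch) Rx(roll)).
In Python, from rig import r, cams gives the robot as it stands. The module is installed in compiled form; this text tells all that it offers.
- The arm moves only by the tool send_rows, never from a script. Its argument "targets" is one flat list of numbers, 7 for each row, row after row: the shift along the tool's x, y, z in m, then the turn, a rotation vector about the tool's x, y, z in rad, then the opening, from -1 (shut) to 1 (fully open). In form: [tx, ty, tz, wx, wy, wz, fingers, tx, ty, tz, wx, wy, wz, fingers, ...]. A call has 1 to 12 rows; each row is the pose to reach, as a shift and turn from the pose commanded when the call began, along the tool's axes at that moment; what a row does not reach only later rows make up. A row lasts 1/12 s, in which the tool goes at most 41.7 mm and 7.16 degrees, less where a joint would pass 70% of its speed; a pose out of reach is approached as far as the arm can. A call with a gripper value outside its range is refused whole. The fingers move at their own pace and stop on an object; "grip_force" is the grip in N (left out, the last holds). Time passes only in rows, so rows that repeat a pose let the fingers close. It gives the time, the measured TCP pose, the force, the opening and the grip force at its end, in the units of the state.
- r.sense(): the state, without advancing time (a new reading comes with each control period).
- cams.grab_frame(name): name is "scene" or "side" or "wrist"; returns a dict with "color" (400x640x3 uint8, blue, green, red), "fx", "fy", "cx", "cy" (pixels), "xyz" and "attitude" of the camera in the world. Camera axes: x right, y down, z forward; pixel columns grow to the right and rows downward; lengths in mm; the calibration is good to about 2 mm. A picture is of the moment at which its call begins. There is no depth.
- r.sign_off(): hands the job in; it is judged then, once.
The state is a dict: "clock": time; "qpos": joint angles; "qvel": joint speeds; "joint_efforts": joint torques, N m; "eef_pos": TCP position; "tcp_rot": TCP orientation; "contact_force": force on the tool from outside, world axes, zero at the start; "wrist_torque": the same for the moment, N m; "opening": opening from 0.0 (shut) to 1.0 (fully open); "grasp_force": force on a finger pad.
Only numpy, scipy, OpenCV 4.12 (cv2) and the standard library are available. Lean on these libraries where they do the work, as an engineer would, in place of code of your own. Each camera call takes 0.05 s, during which the arm holds its last target. There are 200 camera calls.

## Working session

There is one attempt and no reset: what is moved stays moved. The work goes in short steps, Python scripts to look and compute and a tool call to move; the robot and the scene stay as the last step left them, time stands still between calls to the robot, and variables do not carry over. Pictures are saved under pics/ and viewed, at most 10 in all, crops included, and the job is handed in when it is done.

Besides the shell and the picture viewer there is one more tool, called as name(argument=value, ...) on one line, values as JSON. send_rows: Moves the arm, as the interface text tells. Its arguments: {"type":"object","properties":{"targets":{"type":"array"},"grip_force":{"type":"number"}},"required":["targets"]}

```bash
mkdir -p pics; python3 - <<'E'
from rig import r,cams
import cv2,json
print(r.sense())
for n in ["scene","side","wrist"]:
    f=cams.grab_frame(n); cv2.imwrite(f"pics/{n}0.png",f["color"])
    print(n,{k:v for k,v in f.items() if k!="color"})
E
```

```text
{'clock': 0.0, 'qpos': array([ 1.14659222e+00,  3.53648764e-01,  1.63418611e+00,  3.02398398e-05,
        1.15521151e+00, -2.41650802e-03]), 'qvel': array([-0.00023103,  0.00062746, -0.0002119 , -0.00031476, -0.00189124,
        0.00052892]), 'joint_efforts': array([ 6.05377465e-06, -6.05241108e+01, -3.42066765e+01,  4.01804550e-05,
        9.31218354e-03,  7.88691608e-06]), 'eef_pos': array([255.66039939, 569.75792152, 230.53907056]), 'tcp_rot': array([-3.14013900e+00, -3.11609185e-05,  2.71979280e+00]), 'contact_force': array([ 0.24026441, -0.11170648, -0.49792063]), 'wrist_torque': array([0.02026229, 0.00616236, 0.01910562]), 'grasp_force': 0.0, 'opening': 0.9995117514122374}
scene {'fx': 381.2224229599497, 'fy': 381.2224229599497, 'cx': 323.4399557574284, 'cy': 197.54380496178499, 'xyz': array([1043.63581579,  -84.78678954, 1070.55888262]), 'attitude': array([-2.60455425,  0.00482117,  1.46803768])}
side {'fx': 504.12284304367546, 'fy': 504.12284304367546, 'cx': 321.4741955841935, 'cy': 201.70995766292256, 'xyz': array([   -6.53193554, -1082.18158529,  1174.16275284]), 'attitude': array([-2.31632199, -0.01290013, -0.41138797])}
wrist {'fx': 355.46791261925785, 'fy': 355.46791261925785, 'cx': 319.7381492904591, 'cy': 200.3238893586137, 'xyz': array([189.12671561, 600.53220074, 373.55305618]), 'attitude': array([2.84998777e+00, 1.11427156e-03, 1.14855024e+00])}
```

View pics/scene0.png

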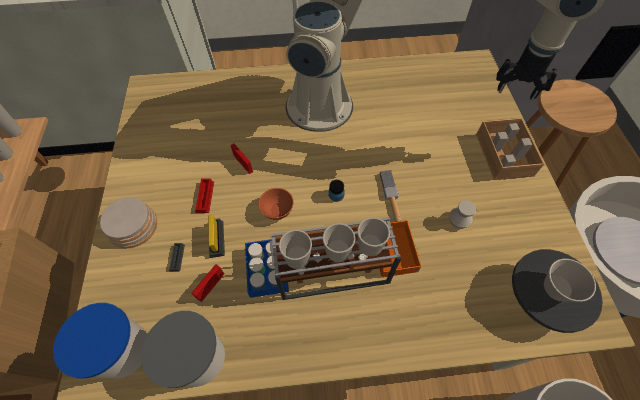

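View pics/side0.png

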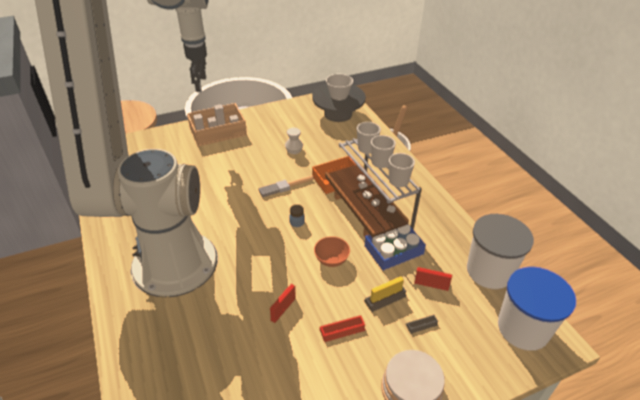

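The scene view shows the stand with the yellow scraper at (213,236). The orange tray is at (403,248) on the +y side, and the blue crate is at (265,268). Stand and scraper look-alikes:
- Red trough (204,196)
- Small dark trough (175,257)
- Red blocks (241,158) and (208,283)

The dark, larger stand holding the yellow/black block fits the description. I'll confirm it in enlarged crops.

```bash
cat > h.py <<'E'
from rig import r,cams
import cv2,numpy as np
from scipy.spatial.transform import Rotation as R
from scipy.optimize import least_squares
def cam(f):
    return dict(M=R.from_euler('xyz',f["attitude"]).as_matrix(),t=np.array(f["xyz"]),f=f["fx"],c=np.array([f["cx"],f["cy"]]))
def proj(c,P):
    q=(np.atleast_2d(P)-c['t'])@c['M']; return q[:,:2]/q[:,2:]*c['f']+c['c']
def onz(c,uv,z):
    d=np.c_[(np.atleast_2d(uv)-c['c'])/c['f'],np.ones(len(np.atleast_2d(uv)))]@c['M'].T
    return c['t']+d*((z-c['t'][2])/d[:,2])[:,None]
def crop(img,x,y,w,h,s):
    return cv2.resize(img[y:y+h,x:x+w],None,fx=s,fy=s,interpolation=cv2.INTER_CUBIC)
E
python3 - <<'E'
from h import *
s=cv2.imread('pics/scene0.png'); d=cv2.imread('pics/side0.png')
cv2.imwrite('pics/c1.png',np.vstack([np.hstack([crop(s,160,205,80,75,5),crop(d,350,255,80,75,5)])]))
cv2.imwrite('pics/c2.png',np.vstack([crop(s,235,212,195,90,4)]))
cv2.imwrite('pics/c3.png',crop(d,305,115,130,150,4))
E
```

```text
(no output)
```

View pics/c1.png

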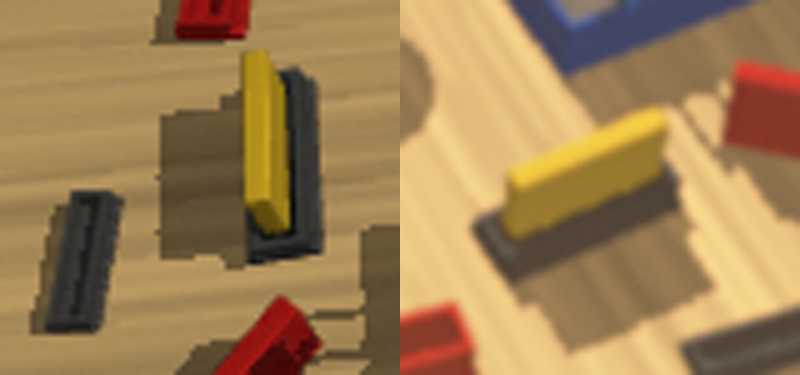

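View pics/c2.png

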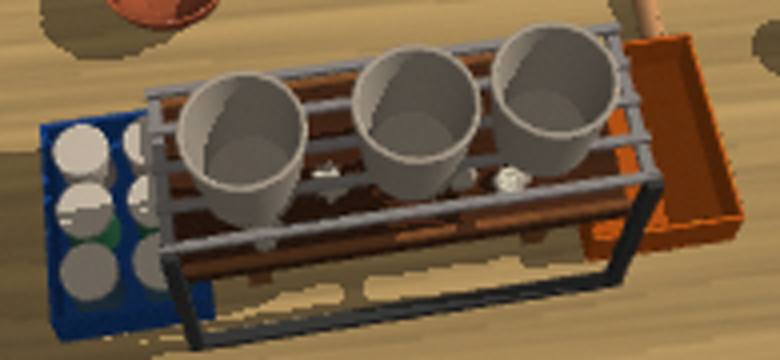

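View pics/c3.png

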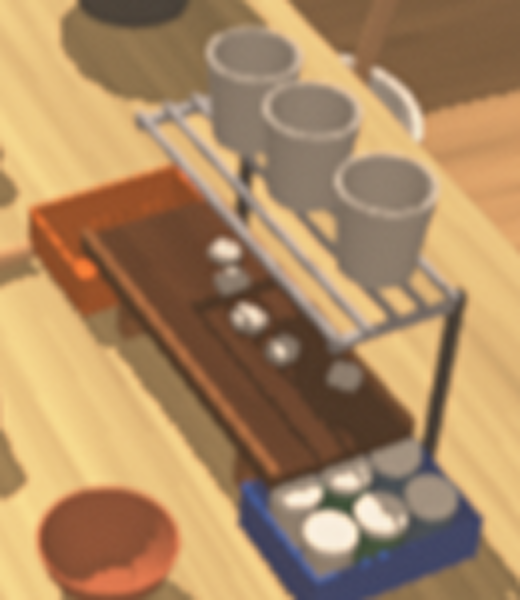

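```bash
cat > fit.py <<'E'
from h import *
import pickle
C={n:cam(cams.grab_frame(n)) for n in ("scene","side")}
pickle.dump(C,open('C.pkl','wb'))
def fit(obs,x0):
    # obs: cam, local xyz, uv
    def P(p,l):
        c,s=np.cos(p[2]),np.sin(p[2]); return [p[0]+c*l[0]-s*l[1],p[1]+s*l[0]+c*l[1],l[2]]
    res=lambda p: np.concatenate([proj(C[c],P(p,l))[0]-uv for c,l,uv in obs])
    o=least_squares(res,x0,loss='soft_l1'); return o.x,res(o.x).reshape(-1,2).round(1)
S2=lambda u,v:np.array([235+u/4,212+v/4]); D3=lambda u,v:np.array([305+u/4,115+v/4])
S1=lambda u,v:np.array([160+u/5,205+v/5]); D1=lambda u,v:np.array([350+(u-400)/5,255+v/5])
rack=[("scene",(-20,-155,191),S2(147,93)),("scene",(-20,155,191),S2(620,28)),("scene",(90,155,191),S2(662,178)),("scene",(90,-155,191),S2(163,250)),
("side",(-20,155,191),D3(140,122)),("side",(-20,-155,191),D3(338,345)),("side",(90,-155,191),D3(462,297)),
("side",(-65,160,78),D3(85,232)),("side",(-65,-160,78),D3(272,478)),("side",(65,-160,78),D3(413,415))]
p,e=fit(rack,[800,0,0.0]); print("rack",p.round(3),e.tolist())
c,s=np.cos(p[2]),np.sin(p[2])
uv=[D3(*a) for a in ((225,250),(231,280),(247,318),(282,349),(345,377))]
w=onz(C["side"],uv,75)[:,:2]-p[:2]
print("chips in rack",(w@np.array([[c,-s],[s,c]])).round(0).tolist())
scr=[("scene",(-50,-8,68),S1(243,53)),("scene",(-50,8,68),S1(268,54)),("scene",(50,-8,68),S1(247,200)),("scene",(50,8,68),S1(270,206)),
("side",(-50,-8,68),D1(510,185)),("side",(50,-8,68),D1(660,120)),("side",(50,8,68),D1(655,107)),("side",(-50,8,68),D1(508,172))]
p,e=fit(scr,[800,-300,0.0]); print("scraper",p.round(3),e.tolist())
E
python3 fit.py
```

```text
rack [627.919 -23.323 -62.787] [[-0.8, -1.4], [-0.0, -1.4], [0.1, 0.4], [-1.2, 0.5], [-0.6, -3.2], [-0.4, -1.6], [0.2, -0.3], [-0.4, -1.3], [0.3, -1.8], [1.3, 0.9]]
chips in rack [[32.0, 84.0], [17.0, 48.0], [5.0, 1.0], [12.0, -43.0], [40.0, -93.0]]
scraper [ 5.21788e+02 -3.65225e+02  6.70000e-02] [[-0.4, -0.9], [0.0, -1.9], [-0.6, 0.2], [0.5, -1.9], [2.0, 0.2], [2.6, 0.0], [0.4, -1.4], [-0.7, -1.4]]
```

Crop c1 confirms the target: a yellow block with black below it, standing in the larger dark trough. The small dark trough and the red ones are decoys. Crop c3 shows all five chips on the board, at rack x 5..40 and y -93..84. I'll hover at the scraper with the tool tilted 45°, so the hand stays in front of the shelf.

```bash
cat > go.py <<'E'
import sys
from h import *
# usage: go.py gx gy gz psi alpha : grasp point (mm, world), heading, tilt -> tool-frame shift (m) and rotvec
def tool(psi,a):
    e=np.array([np.cos(psi),np.sin(psi),0]);k=np.array([0,0,1.])
    x=-np.cos(a)*e-np.sin(a)*k; z=np.sin(a)*e-np.cos(a)*k
    return np.c_[x,np.cross(z,x),z]
def delta(g,psi,a,verbose=True):
    s=r.sense(); M=R.from_euler('xyz',s['tcp_rot']).as_matrix(); T=tool(psi,a)
    t=np.array(g)+19*T[:,2]
    d=M.T@(t-s['eef_pos'])/1000; w=R.from_matrix(M.T@T).as_rotvec()
    return d.round(4).tolist(),w.round(4).tolist()
if __name__=="__main__":
    v=list(map(float,sys.argv[1:]))
    for i in range(0,len(v),5): print(delta(v[i:i+3],v[i+3],v[i+4]))
    s=r.sense(); M=R.from_euler('xyz',s['tcp_rot']).as_matrix(); print("grasp pt",(s['eef_pos']-19*M[:,2]).round(1),s['qpos'].round(2),s['contact_force'].round(1),s['opening'],s['clock'])
E
python3 go.py 400 150 260 0.06 0.8  490 -367 170 0.06 0.8
```

```text
([-0.3156, -0.3179, -0.0156], [-0.1933, -0.7843, -0.4554])
([-0.6094, -0.7526, 0.0747], [-0.1933, -0.7843, -0.4554])
grasp pt [255.8 570.  250. ] [ 1.15  0.35  1.63  0.    1.16 -0.  ] [ 0.8 -0.  -0.6] 0.9995173892612901 0.25
```

send_rows(targets=[-0.316, -0.318, -0.016, -0.193, -0.784, -0.455, 1, -0.316, -0.318, -0.016, -0.193, -0.784, -0.455, 1, -0.316, -0.318, -0.016, -0.193, -0.784, -0.455, 1, -0.316, -0.318, -0.016, -0.193, -0.784, -0.455, 1, -0.316, -0.318, -0.016, -0.193, -0.784, -0.455, 1, -0.316, -0.318, -0.016, -0.193, -0.784, -0.455, 1, -0.316, -0.318, -0.016, -0.193, -0.784, -0.455, 1, -0.316, -0.318, -0.016, -0.193, -0.784, -0.455, 1, -0.316, -0.318, -0.016, -0.193, -0.784, -0.455, 1, -0.316, -0.318, -0.016, -0.193, -0.784, -0.455, 1, -0.316, -0.318, -0.016, -0.193, -0.784, -0.455, 1, -0.316, -0.318, -0.016, -0.193, -0.784, -0.455, 1])

```text
clock: 1.25
eef_pos: [414.2, 146.5, 247.5]
tcp_rot: [-3.141, 0.801, -3.086]
contact_force: [-0.0, 0.2, -0.2]
opening: 1.002
grasp_force: 0.0
```

```bash
python3 go.py 400 150 260 0.06 0.8  440 -367 180 0.06 0.8
```

```text
([0.0008, 0.0043, 0.0002], [-0.0034, 0.001, -0.0031])
([0.0504, -0.5141, 0.0641], [-0.0034, 0.001, -0.0031])
grasp pt [400.6 145.8 260.7] [ 0.66 -0.23  2.49 -1.21  0.45  0.05] [-0.   0.2 -0.2] 1.0024729679374862 1.25
```

send_rows(targets=[0.05, -0.514, 0.064, 0, 0, 0, 1, 0.05, -0.514, 0.064, 0, 0, 0, 1, 0.05, -0.514, 0.064, 0, 0, 0, 1, 0.05, -0.514, 0.064, 0, 0, 0, 1, 0.05, -0.514, 0.064, 0, 0, 0, 1, 0.05, -0.514, 0.064, 0, 0, 0, 1, 0.05, -0.514, 0.064, 0, 0, 0, 1, 0.05, -0.514, 0.064, 0, 0, 0, 1, 0.05, -0.514, 0.064, 0, 0, 0, 1, 0.05, -0.514, 0.064, 0, 0, 0, 1, 0.05, -0.514, 0.064, 0, 0, 0, 1, 0.05, -0.514, 0.064, 0, 0, 0, 1])

```text
clock: 2.25
eef_pos: [441.7, -15.3, 220.5]
tcp_rot: [-3.073, 0.787, -3.083]
contact_force: [-0.5, -0.4, 0.4]
opening: 1.003
grasp_force: 0.0
```

```bash
python3 go.py 440 -367 180 0.06 0.8 ; python3 - <<'E'
from h import *
import pickle
f=cams.grab_frame("wrist"); cv2.imwrite('pics/w1.png',f["color"]); pickle.dump(cam(f),open('w1.pkl','wb'))
print(proj(cam(f),[[522+a*50,-365+b*8,68] for a in(-1,1) for b in(-1,1)]).round())
E
```

```text
([0.0441, -0.348, 0.0559], [-0.0698, -0.0126, -0.0009])
grasp pt [428.3 -14.8 233.9] [-0.04 -0.2   2.55 -0.55  0.   -1.09] [-0.5 -0.4  0.4] 1.0028679758334862 2.25
[[-157.   53.]
 [-135.   54.]
 [ -38.  138.]
 [ -22.  139.]]
```

```bash
python3 go.py 440 -15 234 0.06 0.3  480 -367 180 0.06 0.3 480 -367 180 0.06 0.62
```

```text
([0.001, 0.0008, 0.0059], [-0.0681, 0.4876, -0.018])
([0.0257, -0.3486, 0.0819], [-0.0681, 0.4876, -0.018])
([0.0199, -0.3484, 0.0838], [-0.0695, 0.1677, -0.0068])
grasp pt [428.6 -14.7 234.1] [-0.04 -0.2   2.55 -0.54  0.   -1.09] [0.5 0.4 0.1] 1.0006202120479228 2.3
```

send_rows(targets=[0.001, 0.001, 0.006, -0.068, 0.488, -0.018, 1, 0.001, 0.001, 0.006, -0.068, 0.488, -0.018, 1, 0.001, 0.001, 0.006, -0.068, 0.488, -0.018, 1, 0.026, -0.349, 0.082, -0.068, 0.488, -0.018, 1, 0.026, -0.349, 0.082, -0.068, 0.488, -0.018, 1, 0.026, -0.349, 0.082, -0.068, 0.488, -0.018, 1, 0.026, -0.349, 0.082, -0.068, 0.488, -0.018, 1, 0.026, -0.349, 0.082, -0.068, 0.488, -0.018, 1, 0.026, -0.349, 0.082, -0.068, 0.488, -0.018, 1, 0.026, -0.349, 0.082, -0.068, 0.488, -0.018, 1, 0.026, -0.349, 0.082, -0.068, 0.488, -0.018, 1, 0.026, -0.349, 0.082, -0.068, 0.488, -0.018, 1])

```text
clock: 3.3
eef_pos: [483.6, -364.3, 161.2]
tcp_rot: [-3.141, 0.298, -3.083]
contact_force: [1.6, 0.6, -0.1]
opening: 1.004
grasp_force: 0.0
```

```bash
python3 go.py 480 -367 180 0.06 0.62; python3 - <<'E'
from h import *
import pickle
f=cams.grab_frame("wrist"); cv2.imwrite('pics/w1.png',f["color"]); pickle.dump(cam(f),open('w1.pkl','wb'))
print(proj(cam(f),[[522+a*50,-365+b*8,68] for a in(-1,1) for b in(-1,1)]).round())
E
```

```text
([-0.008, -0.0025, -0.001], [-0.0008, -0.3224, -0.0011])
grasp pt [ 478.  -364.6  179.4] [-0.77  0.31  1.91  0.33  0.74 -2.62] [ 1.6  0.6 -0.1] 1.0037614191927173 3.3
[[306. 149.]
 [331. 150.]
 [302. 263.]
 [322. 264.]]
```

send_rows(targets=[-0.008, -0.0025, -0.001, 0, -0.32, 0, 1, -0.008, -0.0025, -0.001, 0, -0.32, 0, 1, -0.008, -0.0025, -0.001, 0, -0.32, 0, 1, -0.008, -0.0025, -0.001, 0, -0.32, 0, 1])

```text
clock: 3.68
eef_pos: [508.0, -357.6, 189.6]
tcp_rot: [3.132, 0.562, -3.118]
contact_force: [0.1, -0.5, 0.4]
opening: 1.002
grasp_force: 0.0
```

```bash
python3 go.py 480 -367 180 0.06 0.62; python3 - <<'E'
from h import *
import pickle
f=cams.grab_frame("wrist"); cv2.imwrite('pics/w1.png',f["color"]); pickle.dump(cam(f),open('w1.pkl','wb'))
print(proj(cam(f),[[522+a*50,-365+b*8,68] for a in(-1,1) for b in(-1,1)]).round())
E
```

```text
([0.0279, -0.0085, 0.012], [-0.011, -0.0583, -0.0308])
grasp pt [ 497.9 -358.   205.7] [-0.85  0.26  2.01  0.76  0.64 -3.01] [ 0.1 -0.5  0.4] 1.0017972270718838 3.6833
[[293.  54.]
 [320.  54.]
 [296. 174.]
 [316. 174.]]
```

View pics/w1.png

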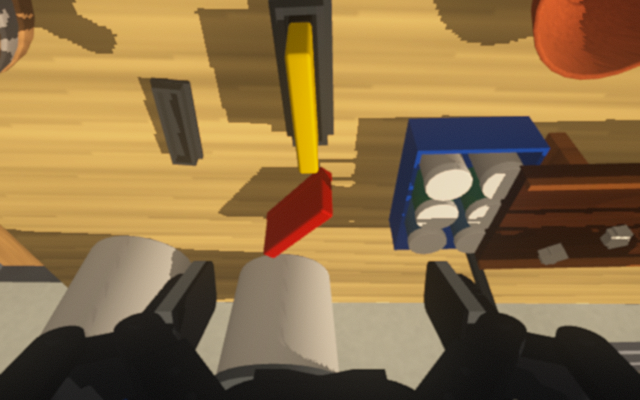

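The wrist view shows the scraper's top face from about (289-314, 54) to (299-319, 173). That agrees with the fit (522,-365, yaw 0.067) to about 1 mm. Joint 6 is at its limit here, so I'll use the half-turn equivalent grasp.

send_rows(targets=[0, 0, 0, 0, 0, 1.5, 1, 0, 0, 0, 0, 0, 1.5, 1, 0, 0, 0, 0, 0, 1.5, 1, 0, 0, 0, 0, 0, 1.5, 1, 0, 0, 0, 0, 0, 1.5, 1, 0, 0, 0, 0, 0, 1.5, 1, 0, 0, 0, 0, 0, 1.5, 1, 0, 0, 0, 0, 0, 1.5, 1, 0, 0, 0, 0, 0, 1.5, 1, 0, 0, 0, 0, 0, 1.5, 1, 0, 0, 0, 0, 0, 1.5, 1, 0, 0, 0, 0, 0, 1.5, 1])

```text
clock: 4.73
eef_pos: [508.4, -357.3, 188.3]
tcp_rot: [2.585, 0.03, 1.662]
contact_force: [0.1, -0.5, -0.3]
opening: 1.0
grasp_force: 0.0
```

```bash
sed -i 's/    return np.c_\[x,np.cross(z,x),z\]/    x=-x\n    return np.c_[x,np.cross(z,x),z]/' go.py; python3 go.py 484.1 -367.5 170 0.067 0.62
```

```text
([-0.0072, -0.03, 0.0215], [-0.0413, 0.0588, 1.6071])
grasp pt [ 498.4 -357.7  204.5] [-0.84  0.27  2.    0.76  0.64 -1.51] [ 0.1 -0.5 -0.3] 1.0001366736999717 4.7333
```

send_rows(targets=[-0.007, -0.03, 0.0215, -0.041, 0.059, 1.607, 1, -0.007, -0.03, 0.0215, -0.041, 0.059, 1.607, 1, -0.007, -0.03, 0.0215, -0.041, 0.059, 1.607, 1, -0.007, -0.03, 0.0215, -0.041, 0.059, 1.607, 1, -0.007, -0.03, 0.0215, -0.041, 0.059, 1.607, 1, -0.007, -0.03, 0.0215, -0.041, 0.059, 1.607, 1, -0.007, -0.03, 0.0215, -0.041, 0.059, 1.607, 1, -0.007, -0.03, 0.0215, -0.041, 0.059, 1.607, 1, -0.007, -0.03, 0.0215, -0.041, 0.059, 1.607, 1, -0.007, -0.03, 0.0215, -0.041, 0.059, 1.607, 1, -0.007, -0.03, 0.0215, -0.041, 0.059, 1.607, 1, -0.007, -0.03, 0.0215, -0.041, 0.059, 1.607, 1])

```text
clock: 5.73
eef_pos: [495.2, -366.5, 154.4]
tcp_rot: [3.069, -0.612, 0.2]
contact_force: [-0.9, 0.4, 0.5]
opening: 1.003
grasp_force: 0.0
```

```bash
python3 go.py 484.1 -367.5 170 0.067 0.62 484.1 -367.5 53 0.067 0.62
```

```text
([-0.0, 0.0003, -0.0002], [-0.004, 0.0037, 0.1086])
([-0.0673, -0.0067, 0.0953], [-0.004, 0.0037, 0.1086])
grasp pt [ 484.3 -367.3  169.9] [-0.91  0.33  2.05  0.96  0.63 -0.28] [-0.9  0.4  0.5] 1.003206220086573 5.7333
```

send_rows(targets=[0, 0, 0, -0.004, 0.004, 0.109, 1, -0.0135, -0.0014, 0.019, -0.004, 0.004, 0.109, 1, -0.027, -0.0027, 0.038, -0.004, 0.004, 0.109, 1, -0.04, -0.004, 0.057, -0.004, 0.004, 0.109, 1, -0.054, -0.0054, 0.0762, -0.004, 0.004, 0.109, 1, -0.0673, -0.0067, 0.0953, -0.004, 0.004, 0.109, 1, -0.0673, -0.0067, 0.0953, -0.004, 0.004, 0.109, 1, -0.0673, -0.0067, 0.0953, -0.004, 0.004, 0.109, 1])

```text
clock: 6.4
eef_pos: [495.3, -366.2, 36.8]
tcp_rot: [-3.141, -0.621, 0.071]
contact_force: [0.2, -1.1, 0.5]
opening: 0.997
grasp_force: 0.0
```

```bash
python3 go.py 484.1 -367.5 53 0.067 0.62
```

```text
([0.0002, 0.0006, -0.0007], [-0.0023, -0.0006, 0.0029])
grasp pt [ 484.3 -367.    52.3] [-0.91  0.55  2.09  1.36  0.52 -0.64] [ 0.2 -1.1  0.5] 0.9971528497063247 6.4
```

Now close with a firm grip.

send_rows(targets=[0, 0, 0, 0, 0, 0, -1, 0, 0, 0, 0, 0, 0, -1, 0, 0, 0, 0, 0, 0, -1, 0, 0, 0, 0, 0, 0, -1, 0, 0, 0, 0, 0, 0, -1, 0, 0, 0, 0, 0, 0, -1, 0, 0, 0, 0, 0, 0, -1, 0, 0, 0, 0, 0, 0, -1, 0, 0, 0, 0, 0, 0, -1, 0, 0, 0, 0, 0, 0, -1], grip_force=80)

```text
clock: 7.23
eef_pos: [495.7, -367.5, 38.7]
tcp_rot: [3.138, -0.624, 0.07]
contact_force: [-3.4, -0.4, 6.6]
opening: 0.175
grasp_force: 78.7
```

```bash
python3 go.py 484.3 -367 153 0.067 0.62
```

```text
([0.0575, -0.001, -0.0804], [0.0016, -0.0039, 0.0022])
grasp pt [ 484.6 -368.2   54.1] [-0.91  0.55  2.09  1.36  0.52 -0.64] [-3.4 -0.4  6.6] 0.17470382938794485 7.2333
```

send_rows(targets=[0.0115, 0, -0.016, 0, 0, 0, -1, 0.023, 0, -0.032, 0, 0, 0, -1, 0.0345, 0, -0.048, 0, 0, 0, -1, 0.046, 0, -0.064, 0, 0, 0, -1, 0.0575, 0, -0.08, 0, 0, 0, -1, 0.0575, 0, -0.08, 0, 0, 0, -1])

```text
clock: 7.73
eef_pos: [496.5, -368.3, 140.0]
tcp_rot: [3.134, -0.626, 0.072]
contact_force: [1.4, -0.7, -0.9]
opening: 0.172
grasp_force: 78.2
```

```bash
cat >> go.py <<'E'
    RX,RY,RA=628,-23,0.045
    G=np.array([RX,RY])-(s['eef_pos']-19*M[:,2])[:2]; c,q=np.cos(RA),np.sin(RA)
    print("G in rack",-(c*G[0]+q*G[1]),-(-q*G[0]+c*G[1]))
E
cat > rk.py <<'E'
import sys
from go import *
RX,RY,RA=628,-23,0.045
c,q=np.cos(RA),np.sin(RA)
v=list(map(float,sys.argv[1:]))
for i in range(0,len(v),3): print(delta([RX+c*v[i]-q*v[i+1],RY+q*v[i]+c*v[i+1],v[i+2]],RA,0.624))
s=r.sense();print(s['qpos'].round(2),s['contact_force'].round(1),s['clock'])
E
python3 go.py;python3 rk.py -50 -230 153 -35 -230 130
```

```text
grasp pt [ 485.4 -369.   155.4] [-0.91  0.36  2.06  1.03  0.6  -0.25] [ 1.4 -0.7 -0.9] 0.17239497622888594 7.7333
G in rack -158.0640865852799 -339.21641452283245
([0.0885, -0.1066, 0.0662], [-0.0086, -0.0016, 0.0219])
([0.0872, -0.1064, 0.0936], [-0.0086, -0.0016, 0.0219])
[-0.91  0.36  2.06  1.03  0.6  -0.25] [ 1.4 -0.7 -0.9] 7.7333
```

send_rows(targets=[0.022, -0.0265, 0.0165, -0.002, 0, 0.005, -1, 0.044, -0.053, 0.033, -0.004, -0.001, 0.011, -1, 0.066, -0.08, 0.05, -0.006, -0.001, 0.016, -1, 0.0885, -0.1066, 0.066, -0.0086, -0.0016, 0.022, -1, 0.088, -0.1065, 0.08, -0.0086, -0.0016, 0.022, -1, 0.0872, -0.1064, 0.0936, -0.0086, -0.0016, 0.022, -1, 0.0872, -0.1064, 0.0936, -0.0086, -0.0016, 0.022, -1, 0.0872, -0.1064, 0.0936, -0.0086, -0.0016, 0.022, -1])

```text
clock: 8.4
eef_pos: [612.6, -251.6, 109.5]
tcp_rot: [-3.135, -0.619, 0.042]
contact_force: [-0.4, 0.5, -1.7]
opening: 0.173
grasp_force: 78.6
```

```bash
python3 rk.py -35 -230 130 -35 -135 130; python3 go.py; python3 - <<'E'
from h import *
RX,RY,RA=628,-23,0.045
c,q=np.cos(RA),np.sin(RA)
W=lambda l:[RX+c*l[0]-q*l[1],RY+q*l[0]+c*l[1],l[2]]
seg=[]
def box(x0,x1,y0,y1,z): 
    p=[(x0,y0,z),(x1,y0,z),(x1,y1,z),(x0,y1,z)]; seg.extend([(p[i],p[(i+1)%4]) for i in range(4)])
box(-20,90,-155,155,191); box(-65,65,-160,160,78); box(-47,53,-238,-222,144); box(-75,75,135,245,45)
out=[]
for n,(x,y,w,h) in dict(scene=(235,205,200,100),side=(310,125,130,150)).items():
    f=cams.grab_frame(n); C=cam(f); s=4; im=crop(f["color"],x,y,w,h,s)
    for a,b in seg:
        u=((proj(C,[W(a),W(b)])-[x,y]+.5)*s).round().astype(int); cv2.line(im,u[0].tolist(),u[1].tolist(),(255,255,0),1)
    cv2.imwrite(f'pics/ov_{n}.png',im)
E
```

```text
([0.0044, 0.0023, -0.0031], [-0.0047, 0.0051, -0.0024])
([0.0041, -0.0927, -0.0027], [-0.0047, 0.0051, -0.0024])
[-0.57  0.42  2.06  1.2   0.37 -0.12] [-0.4  0.5 -1.7] 8.4
grasp pt [ 601.6 -252.2  125. ] [-0.57  0.42  2.06  1.2   0.37 -0.12] [-0.4  0.5 -1.7] 0.17277723081680238 8.4
G in rack -36.66224708898301 -227.78190777028652
```

View pics/ov_side.png

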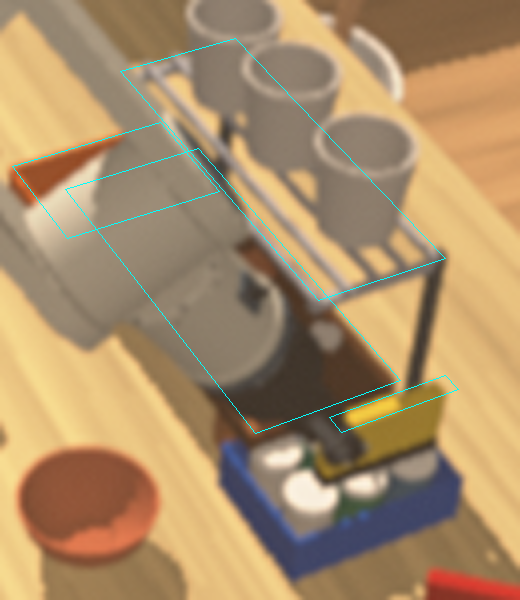

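View pics/ov_scene.png

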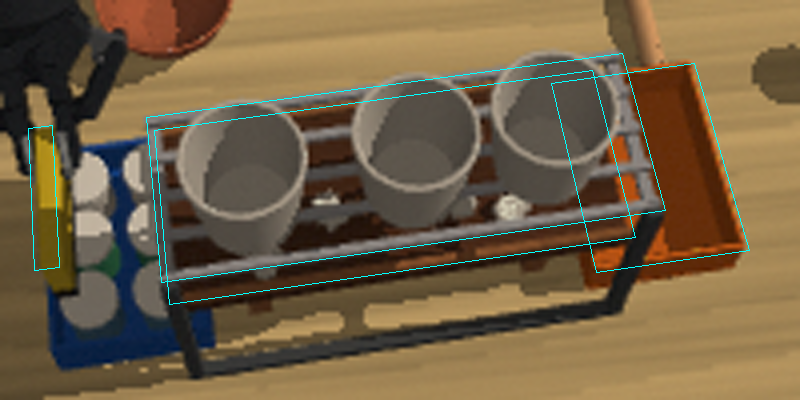

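Both overlays match to within about 1-3 px, so the rack pose holds and the tray is at rack y=+190. The scraper is gripped level. Next I move it onto the board behind the chips.

send_rows(targets=[0.004, 0.002, -0.003, -0.005, 0.005, -0.002, -1, 0.004, -0.017, -0.003, -0.005, 0.005, -0.002, -1, 0.004, -0.036, -0.003, -0.005, 0.005, -0.002, -1, 0.004, -0.055, -0.003, -0.005, 0.005, -0.002, -1, 0.004, -0.074, -0.003, -0.005, 0.005, -0.002, -1, 0.004, -0.093, -0.003, -0.005, 0.005, -0.002, -1, 0.004, -0.093, -0.003, -0.005, 0.005, -0.002, -1])

```text
clock: 9.08
eef_pos: [610.0, -157.3, 117.0]
tcp_rot: [3.141, -0.627, 0.046]
contact_force: [0.8, 0.1, -1.9]
opening: 0.177
grasp_force: 78.8
```

```bash
python3 rk.py -35 -135 117 ; python3 go.py
```

```text
([-0.0089, 0.0016, 0.0126], [0.0003, -0.0028, 0.0005])
[-0.39  0.35  2.16  1.37  0.25 -0.15] [ 0.8  0.1 -1.9] 9.0833
grasp pt [ 598.8 -157.8  132.4] [-0.39  0.35  2.16  1.37  0.25 -0.15] [ 0.8  0.1 -1.9] 0.1774396710340599 9.0833
G in rack -35.21090286925104 -133.34063334185188
```

Joint 4/5 would hit a wrist singularity mid-board at this tilt. I'll set the scraper upright on the board here and regrasp it at a larger tilt (0.9), which also clears the shelf better.

send_rows(targets=[-0.003, 0.0005, 0.004, 0, -0.003, 0, -1, -0.006, 0.001, 0.008, 0, -0.003, 0, -1, -0.009, 0.0015, 0.0126, 0, -0.003, 0, -1, -0.0095, 0.0015, 0.0134, 0, -0.003, 0, -1, -0.0095, 0.0015, 0.0134, 0, -0.003, 0, -1])

```text
clock: 9.5
eef_pos: [611.2, -162.2, 100.7]
tcp_rot: [3.139, -0.625, 0.044]
contact_force: [-1.1, -0.2, -0.9]
opening: 0.174
grasp_force: 78.9
```

```bash
python3 rk.py -35 -133.5 115.5 ; python3 go.py
```

```text
([-0.0011, -0.0048, 0.0], [0.0032, -0.0007, -0.0011])
[-0.4   0.39  2.16  1.49  0.25 -0.28] [-1.1 -0.2 -0.9] 9.5
grasp pt [ 600.1 -162.7  116.1] [-0.4   0.39  2.16  1.49  0.25 -0.28] [-1.1 -0.2 -0.9] 0.17431858618690163 9.5
G in rack -34.17436008396936 -138.2553094136781
```

send_rows(targets=[-0.0004, 0, 0.0006, 0, 0, 0, -1, -0.0008, 0, 0.0012, 0, 0, 0, -1, -0.0008, 0, 0.0012, 0, 0, 0, -1])

```text
clock: 9.75
eef_pos: [611.7, -162.2, 100.7]
tcp_rot: [3.138, -0.627, 0.044]
contact_force: [-9.6, 0.5, 17.3]
opening: 0.176
grasp_force: 82.0
```

```bash
python3 go.py
```

```text
grasp pt [ 600.6 -162.7  116.1] [-0.4   0.39  2.16  1.51  0.25 -0.3 ] [-9.6  0.5 17.3] 0.17608496552597203 9.75
G in rack -33.64615556687596 -138.28348850906434
```

send_rows(targets=[0.0003, 0, -0.0005, 0, 0, 0, -1, 0.0003, 0, -0.0005, 0, 0, 0, 0, 0.0003, 0, -0.0005, 0, 0, 0, 0.5, 0.0003, 0, -0.0005, 0, 0, 0, 1, 0.0003, 0, -0.0005, 0, 0, 0, 1, 0.0003, 0, -0.0005, 0, 0, 0, 1, 0.0003, 0, -0.0005, 0, 0, 0, 1, 0, 0, -0.02, 0, 0, 0, 1, 0, 0, -0.04, 0, 0, 0, 1, 0, 0, -0.06, 0, 0, 0, 1, 0, 0, -0.08, 0, 0, 0, 1])

```text
clock: 10.67
eef_pos: [563.5, -162.8, 163.6]
tcp_rot: [3.14, -0.622, 0.045]
contact_force: [0.5, 0.3, 1.2]
opening: 1.003
grasp_force: 0.0
```

```bash
sed -i 's/RA,0.624/RA,A/; s/^RX,RY/A=0.9; RX,RY/' rk.py; python3 rk.py -95 -138.3 163 ; python3 go.py; python3 - <<'E'
from h import *
f=cams.grab_frame("side"); a=crop(f["color"],310,125,130,150,4)
w=cams.grab_frame("wrist")["color"]; cv2.imwrite('pics/set.png',a); cv2.imwrite('pics/setw.png',w)
E
```

```text
([-0.0149, 0.0015, 0.0046], [0.0017, 0.2778, 0.0001])
[-0.44  0.21  2.21  1.05  0.32  0.14] [0.5 0.3 1.2] 10.6667
grasp pt [ 552.5 -163.3  179. ] [-0.44  0.21  2.21  1.05  0.32  0.14] [0.5 0.3 1.2] 1.0032300448922062 10.6667
G in rack -81.75641394448623 -136.73314396564584
```

View pics/set.png

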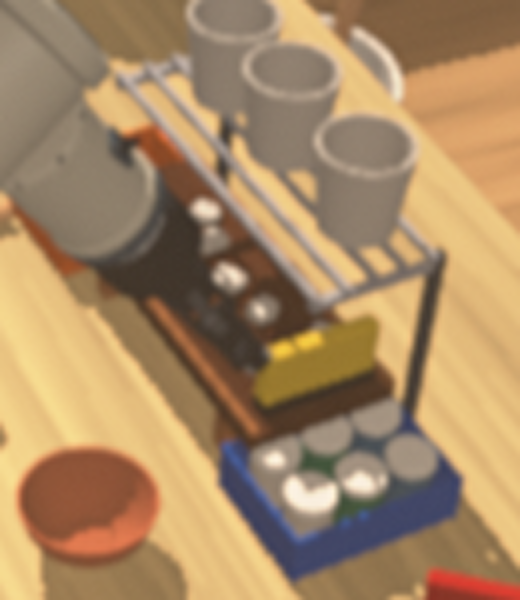

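The scraper stands upright on the board at crop (318,360), with the chips ahead of it on the tray side. Next I re-tilt and regrasp.

send_rows(targets=[-0.015, 0.0015, 0.005, 0, 0.12, 0, 1, -0.015, 0.0015, 0.005, 0, 0.24, 0, 1, -0.015, 0.0015, 0.005, 0, 0.278, 0, 1, -0.015, 0.0015, 0.005, 0, 0.278, 0, 1, -0.015, 0.0015, 0.005, 0, 0.278, 0, 1, -0.015, 0.0015, 0.005, 0, 0.278, 0, 1, -0.015, 0.0015, 0.005, 0, 0.278, 0, 1, -0.015, 0.0015, 0.005, 0, 0.278, 0, 1])

```text
clock: 11.43
eef_pos: [553.7, -165.4, 148.2]
tcp_rot: [3.139, -0.899, 0.043]
contact_force: [0.0, 0.2, -0.5]
opening: 0.997
grasp_force: 0.0
```

```bash
python3 go.py; python3 rk.py -86.6 -138.3 165 -24 -138.3 115
```

```text
grasp pt [ 538.8 -166.   160. ] [-0.56  0.32  2.38  2.2   0.57 -1.12] [ 0.   0.2 -0.5] 0.9974674155218856 11.4333
G in rack -95.49653900104389 -138.86703966686147
([0.0095, -0.0007, 0.0039], [0.0044, 0.0011, -0.0016])
([0.0093, -0.001, 0.084], [0.0044, 0.0011, -0.0016])
[-0.56  0.32  2.38  2.2   0.57 -1.12] [ 0.   0.2 -0.5] 11.4333
```

send_rows(targets=[0.0094, -0.001, 0.004, 0.004, 0.001, 0, 1, 0.0094, -0.001, 0.02, 0.004, 0.001, 0, 1, 0.0094, -0.001, 0.036, 0.004, 0.001, 0, 1, 0.0094, -0.001, 0.052, 0.004, 0.001, 0, 1, 0.0094, -0.001, 0.068, 0.004, 0.001, 0, 1, 0.0094, -0.001, 0.084, 0.004, 0.001, 0, 1, 0.0094, -0.001, 0.084, 0.004, 0.001, 0, 1, 0.0094, -0.001, 0.084, 0.004, 0.001, 0, 1])

```text
clock: 12.1
eef_pos: [627.1, -160.1, 104.9]
tcp_rot: [-3.138, -0.9, 0.045]
contact_force: [0.6, -0.3, -0.2]
opening: 0.997
grasp_force: 0.0
```

```bash
python3 go.py; python3 rk.py -24 -138.3 115
```

```text
grasp pt [ 612.2 -160.8  116.7] [-0.45  0.48  2.27  2.38  0.58 -1.22] [ 0.6 -0.3 -0.2] 0.9973023788080446 12.1
G in rack -21.983971345616332 -136.97977104376105
([-0.0026, 0.0014, -0.0005], [-0.0039, -0.0003, 0.0003])
[-0.45  0.48  2.27  2.38  0.58 -1.22] [ 0.6 -0.3 -0.2] 12.1
```

Good. Closing.

send_rows(targets=[-0.0026, 0.0014, -0.0005, -0.004, 0, 0, 1, -0.0026, 0.0014, -0.0005, -0.004, 0, 0, -1, -0.0026, 0.0014, -0.0005, -0.004, 0, 0, -1, -0.0026, 0.0014, -0.0005, -0.004, 0, 0, -1, -0.0026, 0.0014, -0.0005, -0.004, 0, 0, -1, -0.0026, 0.0014, -0.0005, -0.004, 0, 0, -1, -0.0026, 0.0014, -0.0005, -0.004, 0, 0, -1, -0.0026, 0.0014, -0.0005, -0.004, 0, 0, -1, -0.0026, 0.0014, -0.0005, -0.004, 0, 0, -1, -0.0026, 0.0014, -0.0005, -0.004, 0, 0, -1], grip_force=80)

```text
clock: 12.93
eef_pos: [624.8, -162.4, 104.4]
tcp_rot: [3.139, -0.903, 0.045]
contact_force: [-3.8, -1.8, 5.0]
opening: 0.177
grasp_force: 78.2
```

```bash
python3 go.py; python3 rk.py -24 -138.3 116 -24 -20 116 -24 100 116 -24 172 116
```

```text
grasp pt [ 609.9 -163.   116.2] [-0.46  0.48  2.27  2.39  0.59 -1.24] [-3.8 -1.8  5. ] 0.1770173953302527 12.9333
G in rack -24.342275466255696 -139.04424878147327
([0.0, -0.0008, 0.0004], [0.0021, -0.0029, 0.0002])
([0.0001, -0.1191, 0.0001], [0.0021, -0.0029, 0.0002])
([0.0001, -0.2391, -0.0001], [0.0021, -0.0029, 0.0002])
([0.0001, -0.3111, -0.0003], [0.0021, -0.0029, 0.0002])
[-0.46  0.48  2.27  2.39  0.59 -1.24] [-3.8 -1.8  5. ] 12.9333
```

send_rows(targets=[0.001, 0, -0.0007, 0, 0, 0, -1, 0.001, -0.01, -0.0007, 0, 0, 0, -1, 0.001, -0.02, -0.0007, 0, 0, 0, -1, 0.001, -0.03, -0.0007, 0, 0, 0, -1, 0.001, -0.04, -0.0007, 0, 0, 0, -1, 0.001, -0.05, -0.0007, 0, 0, 0, -1, 0.001, -0.06, -0.0007, 0, 0, 0, -1, 0.001, -0.07, -0.0007, 0, 0, 0, -1, 0.001, -0.08, -0.0007, 0, 0, 0, -1, 0.001, -0.09, -0.0007, 0, 0, 0, -1, 0.001, -0.1, -0.0007, 0, 0, 0, -1, 0.001, -0.11, -0.0007, 0, 0, 0, -1])

```text
clock: 13.93
eef_pos: [619.7, -51.8, 104.6]
tcp_rot: [3.14, -0.901, 0.045]
contact_force: [1.1, 0.5, -0.9]
opening: 0.181
grasp_force: 78.0
```

```bash
python3 go.py; python3 rk.py -24 100 117
```

```text
grasp pt [604.8 -52.4 116.4] [-0.18  0.46  2.35  2.82  0.58 -1.44] [ 1.1  0.5 -0.9] 0.18110382122757127 13.9333
G in rack -24.509884975127186 -28.34313464617101
([0.0008, -0.1284, -0.0002], [0.0017, -0.0009, 0.0003])
[-0.18  0.46  2.35  2.82  0.58 -1.44] [ 1.1  0.5 -0.9] 13.9333
```

send_rows(targets=[0.0006, -0.01, -0.0003, 0, 0, 0, -1, 0.0006, -0.02, -0.0003, 0, 0, 0, -1, 0.0006, -0.03, -0.0003, 0, 0, 0, -1, 0.0006, -0.04, -0.0003, 0, 0, 0, -1, 0.0006, -0.05, -0.0003, 0, 0, 0, -1, 0.0006, -0.06, -0.0003, 0, 0, 0, -1, 0.0006, -0.07, -0.0003, 0, 0, 0, -1, 0.0006, -0.08, -0.0003, 0, 0, 0, -1, 0.0006, -0.09, -0.0003, 0, 0, 0, -1, 0.0006, -0.1, -0.0003, 0, 0, 0, -1, 0.0006, -0.11, -0.0003, 0, 0, 0, -1, 0.0006, -0.12, -0.0003, 0, 0, 0, -1])

```text
clock: 14.93
eef_pos: [614.5, 68.1, 105.1]
tcp_rot: [3.14, -0.901, 0.045]
contact_force: [0.6, -0.5, -1.0]
opening: 0.178
grasp_force: 78.0
```

```bash
python3 go.py; python3 rk.py -24 174 117; python3 - <<'E'
from h import *
out=[]
for n,(x,y,w,h) in dict(scene=(300,205,140,100),side=(300,115,140,110)).items():
    out.append(crop(cams.grab_frame(n)["color"],x,y,w,h,4)[:400])
cv2.imwrite('pics/mid.png',np.hstack(out))
E
```

```text
grasp pt [599.6  67.4 116.9] [ 0.16  0.45  2.36  3.31  0.58 -1.64] [ 0.6 -0.5 -1. ] 0.1777671641423099 14.9333
G in rack -24.28344426351411 91.61018830451435
([0.0003, -0.0824, 0.0], [0.0018, -0.0008, 0.0002])
[ 0.16  0.45  2.36  3.31  0.58 -1.64] [ 0.6 -0.5 -1. ] 14.9333
```

send_rows(targets=[0.0003, -0.01, 0, 0, 0, 0, -1, 0.0003, -0.02, 0, 0, 0, 0, -1, 0.0003, -0.028, 0, 0, 0, 0, -1, 0.0003, -0.036, 0, 0, 0, 0, -1, 0.0003, -0.044, 0, 0, 0, 0, -1, 0.0003, -0.052, 0, 0, 0, 0, -1, 0.0003, -0.06, 0, 0, 0, 0, -1, 0.0003, -0.067, 0, 0, 0, 0, -1, 0.0003, -0.074, 0, 0, 0, 0, -1, 0.0003, -0.08, 0, 0, 0, 0, -1, 0.0003, -0.084, 0, 0, 0, 0, -1, 0.0003, -0.086, 0, 0, 0, 0, -1])

```text
clock: 16.03
eef_pos: [611.4, 153.8, 105.6]
tcp_rot: [3.139, -0.902, 0.046]
contact_force: [-0.0, -1.0, -2.0]
opening: 0.176
grasp_force: 78.3
```

```bash
python3 go.py; python3 rk.py -24 140 122; python3 - <<'E'
from h import *
out=[]
for n,(x,y,w,h) in dict(scene=(340,205,90,80),side=(300,120,100,80)).items():
    out.append(crop(cams.grab_frame(n)["color"],x,y,w,h,4)[:320])
cv2.imwrite('pics/end.png',np.hstack(out))
f=cams.grab_frame("scene")["color"]
# white blobs within tray region
E
```

```text
grasp pt [596.5 153.1 117.4] [ 0.39  0.46  2.32  3.65  0.58 -1.79] [-0. -1. -2.] 0.17631778823253128 16.0333
G in rack -23.573887997104748 177.35020348008226
([0.0033, 0.0373, -0.0031], [0.0016, -0.0021, 0.0005])
[ 0.39  0.46  2.32  3.65  0.58 -1.79] [-0. -1. -2.] 16.0333
```

send_rows(targets=[0.01, 0, -0.008, 0, 0, 0, -1, 0.01, 0.02, -0.008, 0, 0, 0, -1, 0.01, 0.05, -0.008, 0, 0, 0, -1, 0.01, 0.08, -0.008, 0, 0, 0, -1, 0.01, 0.11, -0.008, 0, 0, 0, -1, 0.01, 0.14, -0.008, 0, 0, 0, -1, 0.01, 0.17, -0.008, 0, 0, 0, -1, 0.01, 0.2, -0.008, 0, 0, 0, -1, 0.01, 0.23, -0.008, 0, 0, 0, -1, 0.01, 0.25, -0.008, 0, 0, 0, -1, 0.01, 0.25, -0.008, 0, 0, 0, -1])

```text
clock: 17.1
eef_pos: [622.5, -100.6, 119.2]
tcp_rot: [3.139, -0.903, 0.041]
contact_force: [0.4, 0.3, -1.0]
opening: 0.175
grasp_force: 78.4
```

```bash
python3 go.py; python3 - <<'E'
from h import *
RX,RY,RA=628,-23,0.045
c,q=np.cos(RA),np.sin(RA)
A=[]
for n,(x,y,w,h) in dict(scene=(350,210,80,75),side=(300,120,100,75)).items():
    f=cams.grab_frame(n); A.append(crop(f["color"],x,y,w,h,4)); C=cam(f)
    m=((f["color"].min(2)>110)&(np.ptp(f["color"].astype(int),2)<60)).astype('uint8') if 0 else ((f["color"].astype(int)[:,:,0]>75)).astype('uint8')
    k,l,st,ce=cv2.connectedComponentsWithStats(m)
    for i in range(1,k):
        p=onz(C,ce[i],10)[0][:2]-[RX,RY]; lx,ly=c*p[0]+q*p[1],-q*p[0]+c*p[1]
        if abs(lx)<75 and 130<ly<250 and 5<st[i,4]<200: print(n,ce[i].round(),st[i,4],round(lx),round(ly-190))
cv2.imwrite('pics/tray.png',np.hstack(A))
E
```

```text
grasp pt [ 607.6 -101.1  131. ] [-0.31  0.43  2.32  2.6   0.55 -1.32] [ 0.4  0.3 -1. ] 0.17490377920247288 17.1
G in rack -23.856525268006536 -77.12760840080252
scene [401. 264.] 52 44 10
```

View pics/tray.png

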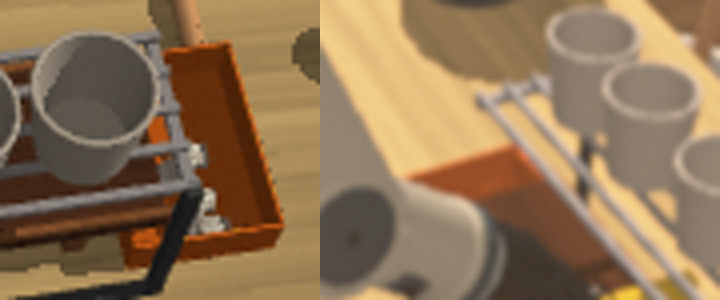

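The tray view shows white chips lying in the orange tray, at about (197,155), (205,200) and (217,225). The rest may be hidden behind the bars. I'm out of picture views, so I'll clear the arm and count by pixel measurement.

send_rows(targets=[0, 0.03, 0, 0, 0, 0.004, -1, 0, 0.06, 0, 0, 0, 0.004, -1, 0, 0.09, 0, 0, 0, 0.004, -1, 0, 0.12, 0, 0, 0, 0.004, -1, 0, 0.15, 0, 0, 0, 0.004, -1, 0, 0.18, 0, 0, 0, 0.004, -1, 0.016, 0.2, -0.012, 0, 0, 0.004, -1, 0.03, 0.22, -0.04, 0, 0, 0.004, -1, 0.04, 0.25, -0.08, 0, 0, 0.004, -1, 0.04, 0.27, -0.11, 0, 0, 0.004, -1, 0.04, 0.27, -0.12, 0, 0, 0.004, -1, 0.04, 0.27, -0.12, 0, 0, 0.004, -1])

```text
clock: 18.2
eef_pos: [564.2, -369.9, 227.7]
tcp_rot: [3.14, -0.905, 0.042]
contact_force: [-0.0, 0.1, -2.2]
opening: 0.18
grasp_force: 78.9
```

```bash
cat > det.py <<'E'
from h import *
RX,RY,RA=628,-23,0.045
c,q=np.cos(RA),np.sin(RA)
old={'scene':'pics/scene0.png','side':'pics/side0.png'}
for n in ("scene","side"):
    f=cams.grab_frame(n); C=cam(f); im=f["color"].astype(int); cv2.imwrite(f'pics/d_{n}.png',f["color"])
    for tag,I in (("old",cv2.imread(old[n]).astype(int)),("new",im)):
        sat=I.max(2)-I.min(2); m=((sat<35)&(I.max(2)>85)).astype('uint8')
        k,l,st,ce=cv2.connectedComponentsWithStats(m)
        for i in range(1,k):
            for pl,z,y0,y1 in (("board",75,-165,165),("tray",9,128,245)):
                p=onz(C,ce[i],z)[0][:2]-[RX,RY]; lx,ly=c*p[0]+q*p[1],-q*p[0]+c*p[1]
                if abs(lx)<80 and y0<ly<y1 and 4<st[i,4]<250: print(n,tag,pl,ce[i].round().tolist(),st[i,4],I[int(ce[i][1]),int(ce[i][0])].tolist(),round(lx),round(ly))
E
python3 det.py; python3 go.py
```

```text
scene old board [338.0, 237.0] 5 [70, 79, 86] -38 23
scene old board [316.0, 255.0] 20 [76, 85, 93] 6 -45
scene old board [351.0, 256.0] 20 [74, 84, 92] 25 51
scene new tray [401.0, 264.0] 51 [32, 58, 98] 44 201
side old board [362.0, 186.0] 25 [108, 124, 141] 13 43
side old board [367.0, 197.0] 12 [117, 134, 151] 0 -10
side old board [376.0, 202.0] 28 [137, 157, 175] 14 -45
side old board [390.0, 209.0] 49 [109, 125, 141] 38 -91
side new board [374.0, 230.0] 36 [72, 76, 80] -56 -148
grasp pt [ 550.1 -368.4  236.8] [-0.91  0.32  2.05  1.41  0.71 -0.5 ] [ 0.2  1.4 -1.9] 0.17412271919600514 18.3
G in rack -93.39425167916052 -341.54662492476467
```

```bash
python3 - <<'E'
import cv2,numpy as np
def show(p,x0,x1,y0,y1):
    I=cv2.imread(p)[y0:y1,x0:x1,0]
    for i,rw in enumerate(I): print(y0+i,''.join('.' if v<48 else chr(ord('a')+min(25,v//10)) for v in rw))
print(385);show('pics/d_scene.png',385,422,236,276)
print(312);show('pics/d_side.png',312,372,155,200)
E
```

```text
385
236 ffgmommmml.................fiiiiiiiii
237 ffjnnmmllj..................iiiiiiijj
238 fgmmiggijg..................jjjjjjjjj
239 ginh..hmml..................gjjjjkkkk
240 jml...fmmm..................gjkjjjjjj
241 mm.....jmmg..................jjjjjjjj
242 mg.....jmmj..................hjjjjjjj
243 j......hmmm..................gjjjjjjj
244 .......fmmmg..................jjjjjjj
245 .....hhimmmmj.................hjjjjjj
246 hkmmmmmmmmmmmrph..............gjijiii
247 mmmmmmljjjihnqrhf.............eiiiiii
248 jjjigf..gjmmoqomh..............iiiijj
249 .e.....ffjmmmnomh..............fiiijj
250 .....efhhjmmmrnnh..............fjjjjj
251 .....hhhhgmmmlhhg...............jjjjj
252 ....fhhhhgkmmi..................fjjjj
253 .....hihhgjmmj..................fjiii
254 .....hhhhhhmmmj..................iiii
255 ....fjjklmmmkjjf.................giii
256 hkmmmmmmmmmlkji..................fiii
257 mmmmmmlljjiffffgojf...............iii
258 ljjigggg....ffffnom...............iii
259 f...............npn...............fii
260 ...............knon...............fii
261 ...............nroj................ij
262 
[... 2812 characters left out ...]
rqomkihhhhhhhhhhijklkig..e.efeee.................e
190 kkkkkkklmorqnljhhhhhhhhhhhiijklkhe..e.ee....................
191 kkkkkkkkmoqpnkihhhiihhhhhhhhhjkkjgf....e...............e....
192 kkkkkkkkmpqpmkiihhihhhhhhhhhhhjkkif.....................e...
193 kkkkkkkkloqomjihhhhhhhhhhhhhhhijlkhf...e......ee............
194 lkkkkkkklnpoljihhhhhhhhhhhhhhhhikkjg....ee....ee............
195 llkkkkkkkmoomjihhhhhhhhhhhhhhhhhjkkhf...e......eee......e...
196 llkkkkkkklnnmjihhhhhhhhhhhhhhhhhikkjg...........eee.........
197 lllkkkkkklmnmjihhhhhhhhhhhhhhhhhhjkkhf..........eee.........
198 llllkkkkkllmmkihhhhhhhhhggghhhhhhikkif.....e.....eee........
199 lllllkkkkklmmkihhhhhhhhgffghhhhhhhjkkhe..ee.......eee.......
```

```bash
python3 go.py 440 -100 230 0.045 0.9 435 170 200 0.045 0.9
```

```text
([-0.0669, -0.2728, -0.0729], [0.001, -0.0028, -0.0032])
([-0.0869, -0.5427, -0.049], [0.001, -0.0028, -0.0032])
grasp pt [ 550.1 -368.4  236.8] [-0.91  0.32  2.05  1.41  0.71 -0.5 ] [ 0.2  1.4 -1.9] 0.17412271919600514 18.3
G in rack -93.39425167916052 -341.54662492476467
```

send_rows(targets=[-0.009, -0.035, -0.009, 0, 0, 0, -1, -0.018, -0.07, -0.018, 0, 0, 0, -1, -0.027, -0.105, -0.028, 0, 0, 0, -1, -0.036, -0.14, -0.038, 0, 0, 0, -1, -0.045, -0.175, -0.048, 0, 0, 0, -1, -0.055, -0.21, -0.058, 0, 0, 0, -1, -0.067, -0.26, -0.073, 0, 0, 0, -1, -0.07, -0.3, -0.07, 0, 0, 0, -1, -0.073, -0.34, -0.066, 0, 0, 0, -1, -0.076, -0.38, -0.062, 0, 0, 0, -1, -0.079, -0.42, -0.058, 0, 0, 0, -1, -0.082, -0.46, -0.054, 0, 0, 0, -1])

```text
clock: 19.3
eef_pos: [460.1, -10.4, 210.4]
tcp_rot: [3.14, -0.913, 0.043]
contact_force: [0.7, -1.3, -1.1]
opening: 0.176
grasp_force: 79.0
```

```bash
python3 go.py 435 170 200 0.045 0.9
```

```text
([-0.019, -0.1813, 0.0114], [0.003, -0.0133, -0.001])
grasp pt [445.1 -11.  222. ] [-0.12 -0.07  2.61  2.74  0.33 -1.29] [ 0.7 -1.3 -1.1] 0.17617181140787455 19.3
G in rack -182.1667226512853 20.2268672398245
```

send_rows(targets=[0.002, -0.03, 0.01, 0, 0, 0, -1, 0, -0.065, 0.015, 0, -0.013, 0, -1, -0.002, -0.1, 0.02, 0, -0.013, 0, -1, -0.005, -0.135, 0.025, 0, -0.013, 0, -1, -0.007, -0.17, 0.027, 0, -0.013, 0, -1, -0.007, -0.181, 0.027, 0, -0.013, 0, -1, -0.007, -0.181, 0.027, 0, -0.013, 0, -1])

```text
clock: 19.88
eef_pos: [475.3, 122.6, 197.7]
tcp_rot: [-3.141, -0.906, 0.04]
contact_force: [1.5, -0.2, -1.0]
opening: 0.177
grasp_force: 79.0
```

```bash
python3 go.py; cat > wd.py <<'E'
from h import *
RX,RY,RA=628,-23,0.045
c,q=np.cos(RA),np.sin(RA)
W=lambda l:[RX+c*l[0]-q*l[1],RY+q*l[0]+c*l[1],l[2]]
f=cams.grab_frame("wrist"); C=cam(f); cv2.imwrite('pics/wt.png',f["color"])
# rectify onto planes: tray floor z=9 and board z=75
for name,z,x0,x1,y0,y1,st in (("tray",9,-75,75,135,245,3),("board",74,-60,60,-160,160,5)):
    xs=np.arange(x0,x1+1,st); ys=np.arange(y0,y1+1,st)
    P=np.array([W((x,y,z)) for x in xs for y in ys]); u=proj(C,P).astype(np.float32)
    inb=((u>0)&(u<[639,399])).all(1)
    v=cv2.remap(f["color"],u[None,:,0],u[None,:,1],cv2.INTER_LINEAR)[0,:,0]; v=np.where(inb,v.astype(int),-1).reshape(len(xs),len(ys))
    print(name,"cols y",y0,"..",y1,"step",st)
    for x,rw in zip(xs,v): print("%4d"%x,''.join(' ' if k<0 else '.' if k<55 else chr(97+min(25,k//10)) for k in rw))
E
python3 wd.py
```

```text
grasp pt [460.4 122.  209.4] [ 0.49  0.05  2.55  4.02  0.46 -2.11] [ 1.5 -0.2 -1. ] 0.17702522124346404 19.8833
G in rack -160.94092555597075 152.43045975644102
tray cols y 135 .. 245 step 3
 -75 ...............lmmml.................
 -72 ...............lmmmk.................
 -69 ...............lmmmj.................
 -66 ...............mmmmi.................
 -63 ...............mmmmh.................
 -60 ..............gmmmmf.................
 -57 ..............hmmmm..................
 -54 ..............immml..................
 -51 ..............jmmmk..................
 -48 ..............kmmmj..................
 -45 ..............kmmmi..................
 -42 ..............lmmmf..................
 -39 ..............lmmm...................
 -36 ..............iiii...................
 -33 .....................................
 -30 .....................................
 -27 .....................................
 -24 .....................................
 -21 .....................................
 -18 .....................i...............
 -15 ....................hmk..............
 -12 .
[... 2390 characters left out ...]
.............................................................
  20 l................................................................
  25 l................................................................
  30 l................................................................
  35 l................................................................
  40 l................................................................
  45 k................................................................
  50 j................................................................
  55 j................................................................
  60 .................................................................
```

The wrist-camera rectification shows the board is completely clear. Five white chips lie in the tray, at rack (x,y) ≈ (-2,205), (33,203), (60,203), (52,180) and (18,188), all within its walls. Next I return the scraper.

```bash
python3 go.py 450 -10 222 0.045 0.9 480 -250 200 0.068 0.9
```

```text
([0.0013, 0.1365, -0.021], [-0.0002, -0.0029, -0.0052])
([-0.0029, 0.3773, 0.0076], [0.0179, -0.0029, -0.0195])
grasp pt [459.9 127.1 208.5] [ 0.5   0.05  2.54  4.04  0.46 -2.11] [ 0.6  1.7 -1.5] 0.17576549726220775 19.9333
G in rack -161.1681503590047 157.48391826492386
```

send_rows(targets=[0, 0.034, 0, 0, 0, 0, -1, 0, 0.068, 0, 0, 0, 0, -1, 0, 0.102, 0, 0, 0, 0, -1, 0, 0.136, 0, 0, 0, 0, -1, 0, 0.17, 0, 0, 0, 0, -1, 0, 0.204, 0, 0, 0, 0, -1, 0, 0.238, 0.002, 0.004, -0.001, -0.004, -1, -0.001, 0.272, 0.004, 0.008, -0.002, -0.009, -1, -0.002, 0.306, 0.005, 0.012, -0.003, -0.013, -1, -0.003, 0.34, 0.007, 0.018, -0.003, -0.0195, -1, -0.003, 0.377, 0.0076, 0.018, -0.003, -0.0195, -1, -0.003, 0.377, 0.0076, 0.018, -0.003, -0.0195, -1])

```text
clock: 20.93
eef_pos: [495.7, -166.0, 196.4]
tcp_rot: [3.141, -0.904, 0.072]
contact_force: [3.0, 0.5, -0.5]
opening: 0.174
grasp_force: 79.2
```

```bash
python3 go.py 493.9 -367.6 110 0.068 0.903
```

```text
([-0.078, 0.2009, 0.0599], [-0.0017, -0.0009, 0.0022])
grasp pt [ 480.8 -167.1  208.2] [-0.69  0.14  2.44  1.84  0.6  -0.85] [ 3.   0.5 -0.5] 0.17391032319697508 20.9333
G in rack -153.48540494861504 -137.32351036678423
```

send_rows(targets=[0, 0.035, 0, 0, 0, 0, -1, 0, 0.07, 0, 0, 0, 0, -1, 0, 0.105, 0, 0, 0, 0, -1, -0.01, 0.14, 0.008, 0, 0, 0.002, -1, -0.025, 0.17, 0.02, -0.002, -0.001, 0.002, -1, -0.045, 0.19, 0.035, -0.002, -0.001, 0.002, -1, -0.065, 0.201, 0.05, -0.002, -0.001, 0.002, -1, -0.078, 0.201, 0.06, -0.002, -0.001, 0.002, -1, -0.078, 0.201, 0.06, -0.002, -0.001, 0.002, -1, -0.078, 0.201, 0.06, -0.002, -0.001, 0.002, -1])

```text
clock: 21.77
eef_pos: [509.2, -365.8, 98.0]
tcp_rot: [-3.138, -0.904, 0.062]
contact_force: [0.4, -0.1, -1.2]
opening: 0.181
grasp_force: 79.2
```

```bash
python3 go.py 493.9 -367.6 74 0.068 0.903 493.9 -367.6 54.5 0.068 0.903
```

```text
([-0.0284, 0.0008, 0.0218], [0.0013, -0.0007, -0.0035])
([-0.0437, 0.0008, 0.0339], [0.0013, -0.0007, -0.0035])
grasp pt [ 494.3 -366.8  109.8] [-1.01  0.54  2.15  1.67  0.77 -0.99] [ 0.4 -0.1 -1.2] 0.18059353527293268 21.7667
G in rack -149.07004834243583 -337.4562082594051
```

send_rows(targets=[-0.008, 0.0008, 0.006, 0.001, -0.001, -0.0035, -1, -0.016, 0.0008, 0.012, 0.001, -0.001, -0.0035, -1, -0.0225, 0.0008, 0.0175, 0.001, -0.001, -0.0035, -1, -0.0225, 0.0008, 0.0175, 0.001, -0.001, -0.0035, -1, -0.0225, 0.0008, 0.0175, 0.001, -0.001, -0.0035, -1])

```text
clock: 22.18
eef_pos: [509.7, -368.0, 72.3]
tcp_rot: [3.135, -0.905, 0.073]
contact_force: [0.6, -0.0, -1.4]
opening: 0.179
grasp_force: 79.2
```

```bash
python3 go.py 493.9 -367.8 54.5 0.068 0.903
```

```text
([-0.0237, -0.0014, 0.0176], [0.003, -0.0022, 0.0031])
grasp pt [ 494.8 -369.    84. ] [-1.02  0.6   2.15  1.72  0.78 -1.08] [ 0.6 -0.  -1.4] 0.17943861774966133 22.1833
G in rack -148.67381225353535 -339.64845990063407
```

send_rows(targets=[-0.004, -0.0012, 0.003, 0.003, -0.002, 0.003, -1, -0.008, -0.0012, 0.006, 0.003, -0.002, 0.003, -1, -0.012, -0.0012, 0.009, 0.003, -0.002, 0.003, -1, -0.016, -0.0012, 0.012, 0.003, -0.002, 0.003, -1, -0.02, -0.0012, 0.015, 0.003, -0.002, 0.003, -1, -0.0235, -0.0012, 0.0175, 0.003, -0.002, 0.003, -1, -0.0235, -0.0012, 0.0175, 0.003, -0.002, 0.003, -1])

```text
clock: 22.77
eef_pos: [508.7, -368.0, 42.5]
tcp_rot: [-3.141, -0.906, 0.066]
contact_force: [1.4, 0.6, 2.9]
opening: 0.173
grasp_force: 79.4
```

```bash
python3 go.py 493.9 -367.8 54 0.068 0.903
```

```text
([-0.0001, -0.0012, 0.0003], [0.0009, -0.0026, -0.001])
grasp pt [ 493.8 -369.    54.2] [-1.02  0.67  2.15  1.78  0.79 -1.16] [1.4 0.6 2.9] 0.17292386881106542 22.7667
G in rack -149.6167643793839 -339.58556676872905
```

send_rows(targets=[-0.0004, 0, 0.0004, 0, 0, 0, -1, -0.0004, 0, 0.0004, 0, 0, 0, -0.5, -0.0004, 0, 0.0004, 0, 0, 0, 0.3, -0.0004, 0, 0.0004, 0, 0, 0, 1, -0.0004, 0, 0.0004, 0, 0, 0, 1, -0.0004, 0, 0.0004, 0, 0, 0, 1, -0.0004, 0, 0.0004, 0, 0, 0, 1, 0, 0, -0.02, 0, 0, 0, 1, 0, 0, -0.045, 0, 0, 0, 1, 0, 0, -0.075, 0, 0, 0, 1, 0, 0, -0.11, 0, 0, 0, 1, 0, 0, -0.14, 0, 0, 0, 1])

```text
clock: 23.77
eef_pos: [397.4, -374.8, 129.5]
tcp_rot: [-3.141, -0.902, 0.067]
contact_force: [0.8, -0.6, 0.4]
opening: 0.997
grasp_force: 0.0
```

send_rows(targets=[0, 0, 0, 0, 0, 0, 1, 0, 0, 0, 0, 0, 0, 1, 0, 0, 0, 0, 0, 0, 1, 0, 0, 0, 0, 0, 0, 1])

```text
clock: 24.1
eef_pos: [399.2, -374.8, 128.2]
tcp_rot: [-3.141, -0.903, 0.067]
contact_force: [-0.2, 0.6, -0.1]
opening: 1.003
grasp_force: 0.0
```

```bash
python3 go.py; python3 - <<'E'
from h import *
# compare the scraper's yellow silhouette with the first pictures
for n,(x,y,w,h) in dict(scene=(195,205,40,55),side=(360,270,55,40)).items():
    for t,I in (("old",cv2.imread(f'pics/{n}0.png')),("new",cams.grab_frame(n)["color"])):
        I=I[y:y+h,x:x+w].astype(int); m=((I[:,:,1]-I[:,:,0]>60)&(I[:,:,2]-I[:,:,0]>100)).astype('uint8')
        k,l,st,ce=cv2.connectedComponentsWithStats(m); i=1+st[1:,4].argmax(); print(n,t,st[i],(ce[i]+[x,y]).round(2))
f=cams.grab_frame("wrist");I=f["color"].astype(int);m=((I[:,:,1]-I[:,:,0]>90)&(I[:,:,2]-I[:,:,0]>120)).astype('uint8')
k,l,st,ce=cv2.connectedComponentsWithStats(m);i=1+st[1:,4].argmax();print(st[i],ce[i],proj(cam(f),[[522+a*50*np.cos(.067)-b*8*.067,-365+b*8+a*50*.067,68] for a in(-1,1) for b in(-1,1)]).round())
ys,xs=np.where(l==i); print(cv2.minAreaRect(np.c_[xs,ys].astype(np.float32)))
E
```

```text
grasp pt [ 384.4 -375.9  140. ] [-1.25  0.44  2.23  1.43  0.88 -0.96] [-0.2  0.6 -0.1] 1.0027055035904737 24.1
G in rack -259.2668861691395 -341.54253589050154
scene old [ 14  10   9  35 243] [212.53 231.51]
scene new [ 14  10   9  36 251] [212.71 231.41]
side old [   0    0   55   40 1223] [382.35 286.72]
side new [   0    0   55   40 1241] [382.32 286.74]
[ 310  111   21  126 2028] [319.62376726 164.40236686] [[330. 206.]
 [307. 206.]
 [328. 110.]
 [310. 110.]]
((320.0, 173.5), (125.0, 20.0), 90.0)
```

The scraper's silhouette matches its starting one to about 0.2 px, and the gripper is clear of it. Handing in.

```bash
python3 -c "
from rig import r
print(r.sign_off())"
```

```text
the job is handed in; nothing more can be done
None
```

I handed the job in at about 24 s: by my camera measurements all five chips are in the orange tray and the scraper stands upright in its trough as at the start, though the sign-off returned no verdict.

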